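# Enrol a museum tray: slide it onto the reader mat and hold the recessed button

### The job

Push the cardboard tray with the wooden bowl across the table, without lifting or tipping it, until it sits centred on the blue reader mat. Then take the orange-handled probe from its wooden stand, put its steel tip down through the green-ringed hole in the white reader box and hold the recessed green button down; finish while still gripping the probe and holding the button down. Never press the red button, and leave the other things on the table where they are.

Things in the scene. Friction and masses are not known exactly. Their poses are not given: they have to be found in the camera images.
- mat_center (a point): centre of the blue square reader mat with a white border and white centre dot, 180 x 180 mm and 1 mm thin, lying on the table (z = 0). The mat is printed film, fixed, and offers no edge or resistance: things slide over it and rest at table height
- tray_center (a point): centre of the loose square cardboard tray, 120 x 120 mm, walls 40 mm high, about 0.45 kg (0.3 to 0.6), with a dark wooden bowl (72 mm across, its rim 51 mm above the table) fixed in its middle. This point is in the tray's middle, 20 mm above its underside; z is up, x and y are square to its sides. It slides flat on the table with a friction force of some 2 to 7 N. A green label marks its -x side. Starts about 0.17 to 0.22 m to the left (+y) of the mat
- stylus_grip (a point): middle of the probe's round orange handle (16 mm diameter, 80 mm long), the place to grip; z is the probe's axis, away from its tip. The probe weighs 40 g. It starts upright in its stand, this point 105 mm above the table, the handle from 65 mm (its shoulder rests on the stand's top) to 145 mm. Below the handle is a steel shaft, 7 mm diameter, 60 mm long
- stylus_tip (a point): flat lower end of the probe's steel shaft, on its axis, 100 mm below stylus_grip
- stand_hole (a point): centre of the hole (11 mm diameter, through) in the top of the fixed wooden stand, a block 60 x 60 mm and 65 mm high; the probe's shaft reaches 60 mm into it, so it is pulled straight up at least 60 mm to be free. An upright jar of 60 mm height stands 110 mm or more from it
- enrol_hole (a point): middle of the mouth of the green-ringed round hole (15 mm diameter) in the flat top of the fixed white reader box (120 x 100 mm, 55 mm high); z is up, the hole is vertical; the reader's x, y axes are the point's. 25 mm below this mouth is the top of the green button
- erase_hole (a point): middle of the mouth of the red-ringed hole beside it, 48 mm from the green one along the reader's -y, equal in size. Its button must not be pressed
- enrol (a joint): travel of the green button (12 mm diameter) in m: 0 is up, 0.006 fully down. A spring returns it; it takes 1.5 N to start it and 4.5 N to hold it fully down, where it meets a firm stop. It counts as down from 0.004
- erase (a joint): travel of the red button in m, 0 up to 0.006 fully down; it must stay up
- jar: amber glass jar with steel lid, 52 mm diameter, 60 mm high, near the stand; origin at the centre of its underside. Leave alone
- bowl: wooden bowl, 110 mm across and 50 mm high, at the back of the table; origin at the centre of its underside. Leave alone
- figure: dark carved wooden figure, 48 mm across the foot and 100 mm high, at the back of the table; origin at the centre of its underside. Leave alone
- basket: round lidded basket, 100 mm across and 68 mm high, behind the reader; origin at the centre of its underside. Leave alone
- tape: yellow ring of label tape, 80 mm across and 20 mm high, to the right of the reader; origin at the centre of its underside. Leave alone

How it is judged:
By the outcome, as a careful person would: the job done as asked, in the order asked, and still so for the second after the job is handed in, while the arm keeps its last pose, push and grip.
It also fails if it takes over 72 s, if anything falls off the work surface, if the arm or the gripper's body presses on something with over 40 N, if the wrist force passes 120 N, or if a joint passes its speed limit or range.

### The arm

A 6-joint arm with a two-finger parallel gripper is mounted at the origin on the work surface. World frame = base frame: x ahead of the robot, y to its left, z up, the work surface at z = 0. Lengths are in m, angles in rad, forces in N, time in s.
With the tool pointing down it reaches from about 0.25 to 0.775 m from the base axis. Payload 4 kg.
Tool frame: the origin (TCP) lies on the centre line of the jaws, within the pads' length; the fingertips stand 17 mm ahead of it and the grasp point (between the pads) lies 2 mm behind it; z points along the fingers, y is the line along which they close (so a half turn about z gives the same grasp; the last joint's range is limited). The gripper opens to 94 mm and grips with 3 to 60 N. Pads are 16 mm wide; open, the fingers measure 119 mm over their backs; the gripper's body (75 mm by 177 mm) begins 78 mm behind the grasp point.
Start: joints at [1.15, 0.087, 1.371, -0, 1.684, -0.103], TCP at [0.172, 0.522, 0.223] pointing down, gripper open.
Joint ranges: [-3.1, 3.1], [-0.76, 2.03], [0.27, 2.55], [-1.08, 4.22], [0.17, 2.65], [-2.57, 2.57]. Speed limits (rad/s): [2.79, 2.79, 3.14, 3.14, 3.14, 3.14].

### API

Orientations are given as [roll, pitch, yaw] about the fixed x, y, z axes, in that order (R = Rz(yaw) Ry(pitch) Rx(roll)).
In Python, from bench import robot gives the robot as it stands.
- The arm moves only by the tool servo_tool, never from a script. Its argument "plan" is a list of rows, each a list of 7 numbers: the shift along the tool's x, y, z normalised to -1 to 1, where 1 is 0.1 m, then the turn, a rotation vector about the tool's x, y, z normalised to -1 to 1, where 1 is pi/2 rad, then the finger opening in mm, from 0 to 94. In form: [[x, y, z, ax, ay, az, gripper], ...]. A call has 1 to 12 rows; each row is the pose to reach, as a shift and turn from the pose commanded when the call began, along the tool's axes at that moment; what a row does not reach only later rows make up. A row lasts 1/12 s, in which the tool goes at most 41.7 mm and 7.16 degrees, less where a joint would pass 70% of its speed; a pose out of reach is approached as far as the arm can. A call with a number of a shift or a turn outside -1 to 1 is refused whole. A call with a gripper value outside its range is refused whole. The fingers move at their own pace and stop on an object; the grip force is fixed at half the most. Time passes only in rows, so rows that repeat a pose let the fingers close. It gives the time, the measured TCP pose, the force, the opening and the grip force at its end, in the units of the state.
- robot.get_obs(): the state, without advancing time (a new reading comes with each control period).
- robot.snapshot(name): name is "scene" or "top"; returns the picture (420x560x3 uint8, red, green, blue); there is no depth.
- robot.camera_params(name): a dict with "camera_matrix" (3x3 intrinsics, pixels), "rvec" (rotation vector, rad) and "tvec" (3), from world to camera coordinates, as OpenCV has them. Camera axes: x right, y down, z forward; pixel columns grow to the right and rows downward; lengths in m; the calibration is good to about 2 mm. A picture is of the moment at which its call begins. camera_params takes no time and is no camera call.
- robot.close_job(): hands the job in; it is judged then, once.
Trained networks look in the newest picture that a camera, given by its name, has taken for a name from the list of things; names that differ only in an ending like _2 or _b are one class to them, and where a whole thing is asked for, a point or a joint stands for the part that bears it (a point fixed in the world has none). Each returns a list of dicts, best first, with "conf" (0 to 1); they miss things now and then, are a little off and sometimes report something else, mostly with a low value. They report only what shows in the picture. A call takes as long as a camera call.
- robot.find_in(thing, camera): "extent" ([centre column, centre row, width, height] in pixels, round what is visible of it).
The state is a dict: "time": time; "joint_positions": joint angles; "qvel": joint speeds; "joint_torque": joint torques, N m; "tool_pos": TCP position; "ee_rot": TCP orientation; "wrist_force": force on the tool from outside, world axes, zero at the start; "wrist_torque": the same for the moment, N m; "width": finger opening in m; "finger_force": force on a finger pad.
Only numpy, scipy, OpenCV 4.12 (cv2) and the standard library are available. Lean on these libraries where they do the work, as an engineer would, in place of code of your own. Each camera call takes 0.05 s, during which the arm holds its last target. There are 200 camera calls.

## Working session

There is one attempt and no reset: what is moved stays moved. The work goes in short steps, Python scripts to look and compute and a tool call to move; the robot and the scene stay as the last step left them, time stands still between calls to the robot, and variables do not carry over. Pictures are saved under pics/ and viewed, at most 10 in all, crops included, and the job is handed in when it is done.

Besides the shell and the picture viewer there is one more tool, called after ">>>" by a JSON object that holds its "name" and its "arguments", one argument or row to a line. servo_tool: Moves the arm, as the interface text tells. Scaled input: -1 to 1 covers 0.1 m each way for a shift and pi/2 rad each way for a turn. Its arguments: {"type":"object","properties":{"plan":{"type":"array","items":{"type":"array","items":{"type":"number"}}}},"required":["plan"]}

```bash
mkdir -p pics; cat > h.py <<'E'
import numpy as np, cv2
from bench import robot
def P(c):
    p=robot.camera_params(c); K=np.array(p["camera_matrix"],float); R=cv2.Rodrigues(np.array(p["rvec"],float))[0]; return K,R,np.array(p["tvec"],float).ravel()
def toplane(c,u,v,z):
    K,R,t=P(c); d=R.T@np.linalg.inv(K)@np.array([u,v,1.]); o=-R.T@t; return o+d*(z-o[2])/d[2]
def proj(c,X):
    K,R,t=P(c); q=K@(R@np.array(X,float)+t); return q[:2]/q[2]
def tri(a,b):
    A=[]
    for c,u,v in (a,b):
        K,R,t=P(c); M=K@np.c_[R,t]; A+= [u*M[2]-M[0], v*M[2]-M[1]]
    s=np.linalg.svd(np.array(A))[2][-1]; return s[:3]/s[3]
def snap(c,f):
    im=robot.snapshot(c); cv2.imwrite(f"pics/{f}.png",cv2.cvtColor(im,cv2.COLOR_RGB2BGR)); return im
E
python3 - <<'E'
from h import *
np.set_printoptions(precision=4,suppress=True)
for c in("scene","top"):
    snap(c,c+"0"); K,R,t=P(c); print(c,-R.T@t,R[2])
    for n in "mat_center tray_center stylus_grip stylus_tip stand_hole enrol_hole erase_hole jar basket tape".split():
        print(n,[(np.round(d["extent"],1).tolist(),round(d["conf"],2)) for d in robot.find_in(n,c)[:2]])
o=robot.get_obs();print(o)
E
```

```text
scene [1.1052 0.5086 0.719 ] [-0.5008 -0.6024 -0.6216]
mat_center [([334.0, 267.8, 115.0, 85.6], 0.64)]
tray_center [([406.0, 324.8, 97.0, 87.1], 0.92)]
stylus_grip [([323.8, 156.4, 10.6, 33.9], 0.53)]
stylus_tip [([323.2, 156.8, 11.4, 32.0], 0.54)]
stand_hole [([322.3, 182.8, 31.6, 39.2], 0.8), ([203.1, 173.2, 27.2, 23.6], 0.71)]
enrol_hole [([247.1, 205.7, 63.9, 59.5], 0.91)]
erase_hole [([247.9, 206.4, 62.9, 58.1], 0.9), ([334.3, 268.0, 119.4, 84.4], 0.69)]
jar [([277.6, 157.1, 18.6, 30.7], 0.69)]
basket [([193.5, 232.9, 48.4, 47.4], 0.93)]
tape [([203.1, 174.3, 29.9, 19.5], 0.71)]
top [ 0.4998 -0.0855  1.0804] [ 0.1101 -0.0027 -0.9939]
mat_center [([230.3, 231.3, 73.8, 65.3], 0.63), ([319.6, 212.9, 43.8, 50.1], 0.6)]
tray_center [([160.2, 224.6, 54.5, 50.9], 0.84)]
stylus_grip []
stylus_tip [([310.4, 290.3, 10.3, 10.6], 0.37)]
stand_hole [([305.0, 287.7, 24.7, 29.6], 0.84), ([242.6, 148.9, 14.1, 21.8], 0.75)]
enrol_hole [([321.3, 212.6, 44.2, 48.8], 0.93)]
erase_hole [([322.0, 213.8, 38.4, 48.8], 0.84)]
jar [([364.9, 283.6, 26.9, 20.5], 0.61)]
basket [([320.5, 158.4, 38.8, 41.7], 0.62)]
tape [([393.0, 215.2, 29.8, 31.6], 0.65), ([368.3, 284.0, 24.2, 19.7], 0.45)]
{'time': 1.1, 'joint_positions': array([ 1.1499,  0.0872,  1.3707, -0.    ,  1.6836, -0.1031]), 'qvel': array([-0.001 , -0.0016,  0.001 ,  0.0004,  0.0006,  0.0011]), 'joint_torque': array([  0.0007, -34.0054, -30.261 ,   0.0719,   0.0237,  -0.    ]), 'tool_pos': array([0.1719, 0.5225, 0.2225]), 'ee_rot': array([3.1415, 0.    , 2.8238]), 'wrist_force': array([ 0.1155, -0.6689, -0.1273]), 'wrist_torque': array([-0.0081,  0.0063,  0.0027]), 'finger_force': 0.0, 'width': 0.09408830376756752}
```

```bash
python3 - <<'E'
import cv2
a=cv2.imread("pics/scene0.png");cv2.imwrite("pics/s0c.png",cv2.resize(a[110:400,170:470],None,fx=2.6,fy=2.05,interpolation=cv2.INTER_CUBIC))
a=cv2.imread("pics/top0.png");cv2.imwrite("pics/t0c.png",cv2.resize(a[130:320,120:380],None,fx=3,fy=3,interpolation=cv2.INTER_CUBIC))
E
```

```text
(no output)
```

View pics/s0c.png

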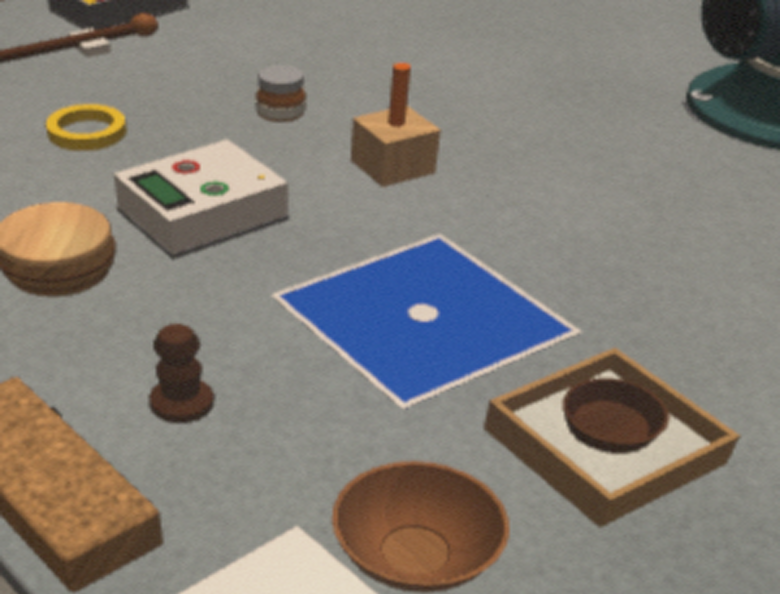

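View pics/t0c.png

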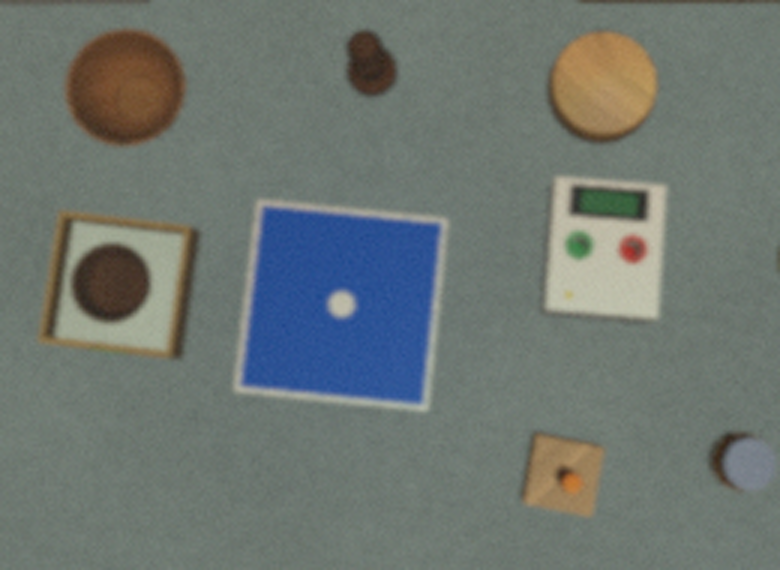

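The pictures show the tray (top crop ~120,285) left of the blue mat (dot at 341,304), the reader's green hole at (579,245) and red at (632,249), and the stand with its probe at (570,480). Next I measure these by colour.

```bash
cat > m.py <<'E'
from h import *
np.set_printoptions(precision=4,suppress=True)
def blob(im,box,f):
    x0,y0,x1,y1=box; s=im[y0:y1,x0:x1].astype(float); w=f(s[...,0],s[...,1],s[...,2]).astype(np.uint8)
    ys,xs=np.nonzero(w); return xs+x0,ys+y0
def pose_square(c,xs,ys,z):
    pts=np.array([toplane(c,u,v,z)[:2] for u,v in zip(xs,ys)],np.float32)
    return cv2.minAreaRect(pts)
def tray(im,c="top",box=(125,190,300,260)):
    # cardboard rim brownish
    hsv=cv2.cvtColor(im,cv2.COLOR_RGB2HSV)
    return hsv
E
python3 - <<'E'
from m import *
t=cv2.cvtColor(cv2.imread("pics/top0.png"),cv2.COLOR_BGR2RGB); s=cv2.cvtColor(cv2.imread("pics/scene0.png"),cv2.COLOR_BGR2RGB)
blue=lambda r,g,b:(b>g+40)&(b>r+60)
for c,im in(("top",t),("scene",s)):
    r=pose_square(c,*blob(im,(0,0,560,420),blue),0); print(c,"mat",r)
g=lambda r,g,b:(g>r+35)&(g>b+15)
rd=lambda r,gg,b:(r>gg+60)&(r>b+50)
o=lambda r,g,b:(r>g+60)&(r>b+80)
def cen(x,y): return x.mean(),y.mean(),len(x),(x.min(),x.max(),y.min(),y.max())
S=lambda x,y:(int(170+x/2.6),int(110+y/2.05))
gt=cen(*blob(t,(305,202,320,220),g)); rt=cen(*blob(t,(322,202,340,222),rd)); ot=cen(*blob(t,(295,275,325,305),o))
gs=cen(*blob(s,(*S(195,178),*S(235,200)),g)); rs=cen(*blob(s,(*S(165,155),*S(205,178)),rd)); os_=cen(*blob(s,(*S(380,60),*S(415,130)),o))
for n,a,b in(("g",gt,gs),("r",rt,rs)):
    print(n,a,b,tri(("top",*a[:2]),("scene",*b[:2])),toplane("top",*a[:2],.055),toplane("scene",*b[:2],.055))
print("o",ot,os_,[toplane("top",*ot[:2],z) for z in(.065,.105,.145)],toplane("scene",*os_[:2],.105))
# corners from crops
for n,z,pts in(("tray",.04,[(62,213),(196,229),(178,357),(41,341)]),("stand",.065,[(536,433),(604,446),(592,516),(523,502)]),("reader",.055,[(556,177),(666,184),(658,318),(545,311)])):
    q=np.array([toplane("top",120+x/3,130+y/3,z)[:2] for x,y in pts]); print(n,q.mean(0),q.tolist(),np.degrees(np.arctan2(*(q[0]-q[3])[::-1])))
E
```

```text
Traceback (most recent call last):
  File "m.py", line 7, in pose_square
    pts=np.array([toplane(c,u,v,z)[:2] for u,v in zip(xs,ys)],np.float32)
                  ~~~~~~~^^^^^^^^^
  File "h.py", line 6, in toplane
    K,R,t=P(c); d=R.T@np.linalg.inv(K)@np.array([u,v,1.]); o=-R.T@t; return o+d*(z-o[2])/d[2]
          ~^^^
  File "h.py", line 4, in P
    p=robot.camera_params(c); K=np.array(p["camera_matrix"],float); R=cv2.Rodrigues(np.array(p["rvec"],float))[0]; return K,R,np.array(p["tvec"],float).ravel()
ValueError: time passes only in moves, steps and waits
```

```bash
sed -i 's/^def P(c):/import functools\n@functools.lru_cache\ndef P(c):/' h.py
cat > r.py <<'E'
from m import *
t=cv2.cvtColor(cv2.imread("pics/top0.png"),cv2.COLOR_BGR2RGB); s=cv2.cvtColor(cv2.imread("pics/scene0.png"),cv2.COLOR_BGR2RGB)
blue=lambda r,g,b:(b>g+40)&(b>r+60)
for c,im in(("top",t),("scene",s)):
    r=pose_square(c,*blob(im,(0,0,560,420),blue),0); print(c,"mat",r)
g=lambda r,g,b:(g>r+35)&(g>b+15)
rd=lambda r,gg,b:(r>gg+60)&(r>b+50)
o=lambda r,g,b:(r>g+60)&(r>b+80)
def cen(x,y): return x.mean(),y.mean(),len(x),(x.min(),x.max(),y.min(),y.max())
S=lambda x,y:(int(170+x/2.6),int(110+y/2.05))
gt=cen(*blob(t,(305,202,320,220),g)); rt=cen(*blob(t,(322,202,340,222),rd)); ot=cen(*blob(t,(295,275,325,305),o))
gs=cen(*blob(s,(*S(195,178),*S(235,200)),g)); rs=cen(*blob(s,(*S(165,155),*S(205,178)),rd)); os_=cen(*blob(s,(*S(380,60),*S(415,130)),o))
for n,a,b in(("g",gt,gs),("r",rt,rs)):
    print(n,a,b,tri(("top",*a[:2]),("scene",*b[:2])),toplane("top",*a[:2],.055),toplane("scene",*b[:2],.055))
print("o",ot,os_,[toplane("top",*ot[:2],z) for z in(.065,.105,.145)],toplane("scene",*os_[:2],.105))
# corners from crops
for n,z,pts in(("tray",.04,[(62,213),(196,229),(178,357),(41,341)]),("stand",.065,[(536,433),(604,446),(592,516),(523,502)]),("reader",.055,[(556,177),(666,184),(658,318),(545,311)])):
    q=np.array([toplane("top",120+x/3,130+y/3,z)[:2] for x,y in pts]); print(n,q.mean(0),q.tolist(),np.degrees(np.arctan2(*(q[0]-q[3])[::-1])))
E
python3 r.py
```

```text
top mat ((0.570380687713623, 0.0361667238175869), (0.16590292751789093, 0.1654336005449295), 84.0807113647461)
scene mat ((-0.15580910444259644, -0.31058311462402344), (2.1037726402282715, 0.6660375595092773), 41.14406967163086)
g (np.float64(311.741935483871), np.float64(212.06451612903226), 31, (np.int64(309), np.int64(315), np.int64(208), np.int64(215))) (np.float64(252.1764705882353), np.float64(201.8235294117647), 17, (np.int64(247), np.int64(257), np.int64(199), np.int64(204))) [ 0.6179 -0.1797  0.0575] [ 0.6168 -0.1787  0.055 ] [ 0.6167 -0.1833  0.055 ]
r (np.float64(329.8285714285714), np.float64(212.88571428571427), 35, (np.int64(327), np.int64(334), np.int64(209), np.int64(216))) (np.float64(240.89285714285714), np.float64(190.71428571428572), 28, (np.int64(236), np.int64(246), np.int64(188), np.int64(194))) [ 0.6151 -0.2274  0.0599] [ 0.6145 -0.227   0.055 ] [ 0.6122 -0.2338  0.055 ]
o (np.float64(310.2), np.float64(290.5), 20, (np.int64(308), np.int64(312), np.int64(288), np.int64(293))) (np.float64(324.1875), np.float64(142.0), 16, (np.int64(322), np.int64(327), np.int64(141), np.int64(143))) [array([ 0.4113, -0.1712,  0.065 ]), array([ 0.4148, -0.1678,  0.105 ]), array([ 0.4183, -0.1645,  0.145 ])] [ 0.3672 -0.2133  0.105 ]
tray [0.5849 0.2308] [[0.6501334047943755, 0.2846111537114758], [0.635175587195858, 0.16293778497051048], [0.5198634201452419, 0.17633603092325056], [0.5345040828445891, 0.2992293388270358]] -7.205269723610715
stand [ 0.4176 -0.1654] [[0.45281017628296505, -0.14171533191349261], [0.4414895333066528, -0.2004990757344102], [0.38205826057818115, -0.18925233385445925], [0.3940894696813427, -0.12998745325248015]] -11.294673943705304
reader [ 0.616  -0.2064] [[0.6793376018600892, -0.16226226355824067], [0.6727113102210972, -0.26082743211562126], [0.5526469644546846, -0.25117384484744265], [0.5591435858474645, -0.151204776451991]] -5.256243653010443
```

>>> {"name": "servo_tool", "arguments": {
  "plan": [
    [-0.4,-0.03,0,0,0,0.08,94],
    [-0.8,-0.07,0,0,0,0.16,94],
    [-1,-0.1,0,0,0,0.24,94],
    [-1,-0.1,0,0,0,0.32,94],
    [-1,-0.1,0,0,0,0.4,94],
    [-1,-0.1,0,0,0,0.48,94],
    [-1,-0.1,0,0,0,0.56,94],
    [-1,-0.1,0,0,0,0.64,94],
    [-1,-0.1,0,0,0,0.72,94],
    [-1,-0.1,0,0,0,0.8,94],
    [-1,-0.1,0,0,0,0.8645,94],
    [-1,-0.1,0,0,0,0.8645,94]
  ]
}}

```text
time: 2.1
tool_pos: [0.2638, 0.4817, 0.2225]
ee_rot: [3.142, -0.0, 1.464]
wrist_force: [0.1, -0.0, -0.6]
width: 0.0937
finger_force: 0.0
```

>>> {"name": "servo_tool", "arguments": {
  "plan": [
    [-0.13,0.4,0.1,0,0,0,94],
    [-0.26,0.8,0.2,0,0,0,94],
    [-0.35,1,0.3,0,0,0,94],
    [-0.35,1,0.3,0,0,0,94]
  ]
}}

```text
time: 2.43
tool_pos: [0.3625, 0.4332, 0.1895]
ee_rot: [-3.141, 0.005, 1.463]
wrist_force: [0.6, -0.1, -0.9]
width: 0.0938
finger_force: 0.0
```

>>> {"name": "servo_tool", "arguments": {
  "plan": [
    [-0.13,0.4,0.1,0,0,0,94],
    [-0.26,0.8,0.2,0,0,0,94],
    [-0.35,1,0.3,0,0,0,94],
    [-0.35,1,0.3,0,0,0,94]
  ]
}}

```text
time: 2.77
tool_pos: [0.4577, 0.3883, 0.1596]
ee_rot: [-3.14, 0.004, 1.463]
wrist_force: [-0.0, -0.2, -0.4]
width: 0.0942
finger_force: 0.0
```

>>> {"name": "servo_tool", "arguments": {
  "plan": [
    [0,0.4,0,0,0,0,94],
    [0,0.8,0,0,0,0,94],
    [0,1,0,0,0,0,94],
    [0,1,0,0,0,0,94],
    [0,1,0,0,0,0,94]
  ]
}}

```text
time: 3.18
tool_pos: [0.5544, 0.3813, 0.1623]
ee_rot: [-3.14, -0.0, 1.467]
wrist_force: [-1.0, 0.1, -0.2]
width: 0.0942
finger_force: 0.0
```

```bash
cat > go.py <<'E'
import sys
from h import *
from scipy.spatial.transform import Rotation as Ro
np.set_printoptions(precision=4,suppress=True)
def rel(target,yaw=None):
    o=robot.get_obs(); R=Ro.from_euler("xyz",o["ee_rot"])
    d=R.inv().apply(np.array(target)-o["tool_pos"])/.1
    print("t",o["time"],"pos",o["tool_pos"],"rot",o["ee_rot"],"F",o["wrist_force"],"w",o["width"],"ff",o["finger_force"])
    print("shift",d)
    if yaw is not None: print("turn",(R.inv()*Ro.from_euler("xyz",[np.pi,0,yaw])).as_rotvec()/(np.pi/2))
if __name__=="__main__":
    a=list(map(float,sys.argv[1:])); rel(a[:3],a[3] if len(a)>3 else None)
E
python3 go.py .5965 .340 .03 1.466
```

```text
t 3.1833 pos [0.5544 0.3813 0.1623] rot [-3.1401 -0.0004  1.4669] F [-1.0238  0.1491 -0.1532] w 0.0942449380817758 ff 0.0
shift [-0.3679  0.4639  1.3221]
turn [-0.001  -0.0002  0.0006]
```

>>> {"name": "servo_tool", "arguments": {
  "plan": [
    [-0.27,0.35,0.3,0,0,0,94],
    [-0.27,0.47,0.7,0,0,0,94],
    [-0.27,0.47,1,0,0,0,94],
    [-0.27,0.47,1,0,0,0,94]
  ]
}}

```text
time: 3.52
tool_pos: [0.5925, 0.3468, 0.053]
ee_rot: [-3.127, 0.008, 1.467]
wrist_force: [-1.7, -0.5, -1.6]
width: 0.0942
finger_force: 0.0
```

>>> {"name": "servo_tool", "arguments": {
  "plan": [
    [0,0,0.2,0,0,0,94],
    [0,0,0.32,0,0,0,94],
    [0,0,0.32,0,0,0,94],
    [0,0,0.32,0,0,0,94]
  ]
}}

```text
time: 3.85
tool_pos: [0.5976, 0.35, 0.0316]
ee_rot: [-3.141, -0.0, 1.468]
wrist_force: [-0.1, -0.6, 1.6]
width: 0.0941
finger_force: 0.0
```

```bash
python3 go.py .5775 .1042 .03 1.466
```

```text
t 3.85 pos [0.5976 0.35   0.0316] rot [-3.1413 -0.0003  1.4677] F [-0.1316 -0.6072  1.6194] w 0.09409055494040093 ff 0.0
shift [-2.4656  0.0528  0.0148]
turn [-0.0002 -0.0002  0.0011]
```

>>> {"name": "servo_tool", "arguments": {
  "plan": [
    [-0.15,0,0,0,0,0,94],
    [-0.28,0,0,0,0,0,94],
    [-0.38,0,0,0,0,0,94],
    [-0.44,0,0,0,0,0,94],
    [-0.5,0,0,0,0,0,94],
    [-0.57,0.0,0,0,0,0,94],
    [-0.64,0.01,0,0,0,0,94],
    [-0.71,0.01,0,0,0,0,94],
    [-0.78,0.01,0,0,0,0,94],
    [-0.85,0.01,0,0,0,0,94],
    [-0.92,0.02,0,0,0,0,94],
    [-1,0.02,0,0,0,0,94]
  ]
}}

```text
time: 4.85
tool_pos: [0.5903, 0.2489, 0.0307]
ee_rot: [3.141, -0.001, 1.466]
wrist_force: [0.1, 5.0, 3.3]
width: 0.0942
finger_force: 2.4
```

>>> {"name": "servo_tool", "arguments": {
  "plan": [
    [-0.08,0,0,0,0,0,94],
    [-0.16,0,0,0,0,0,94],
    [-0.24,0.01,0,0,0,0,94],
    [-0.32,0.01,0,0,0,0,94],
    [-0.4,0.01,0,0,0,0,94],
    [-0.48,0.01,0,0,0,0,94],
    [-0.56,0.02,0,0,0,0,94],
    [-0.64,0.02,0,0,0,0,94],
    [-0.72,0.02,0,0,0,0,94],
    [-0.8,0.02,0,0,0,0,94],
    [-0.86,0.02,0,0,0,0,94],
    [-0.9,0.02,0,0,0,0,94]
  ]
}}

```text
time: 5.85
tool_pos: [0.5824, 0.1584, 0.0302]
ee_rot: [-3.141, 0.001, 1.465]
wrist_force: [0.6, 3.1, 0.5]
width: 0.094
finger_force: 1.4
```

```bash
python3 go.py .5775 .1042 .03 1.466; python3 - <<'E'
from h import *
t=snap("top","top1"); s=snap("scene","scene1")
cv2.imwrite("pics/t1c.png",cv2.resize(cv2.cvtColor(t[180:290,140:290],cv2.COLOR_RGB2BGR),None,fx=5,fy=5,interpolation=cv2.INTER_CUBIC))
E
```

```text
t 5.85 pos [0.5824 0.1584 0.0302] rot [-3.1409  0.0006  1.4652] F [0.6105 3.1495 0.538 ] w 0.09401151204054403 ff 1.3995842495933175
shift [-0.544   0.0082  0.0021]
turn [-0.0004  0.0004 -0.0005]
```

View pics/t1c.png

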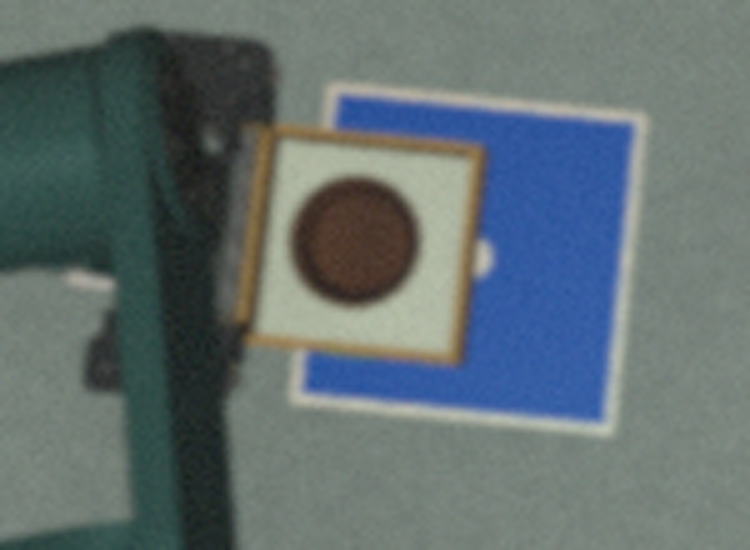

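The tray is flush with the fingers, square to the mat, about half way on; corners at (262,128), (487,147), (462,362), (240,340).

```bash
python3 - <<'E'
from h import *
def c(pts,z):
    q=np.array([toplane("top",140+(x-2)/5,180+(y-2)/5,z)[:2] for x,y in pts]);return q
T=c([(262,128),(487,147),(462,362),(240,340)],.04);M=c([(328,84),(648,115),(612,434),(290,402)],0)
a=lambda q:np.degrees(np.arctan2(*((q[0]-q[3])+(q[1]-q[2]))[::-1]))
print(T.mean(0),a(T),M.mean(0),a(M)); d=M.mean(0)-T.mean(0); y=1.4652
print("gap tool x,y",d@[np.cos(y),np.sin(y)],d@[np.sin(y),-np.cos(y)])
print("bowl",toplane("top",140+353/5,180+239/5,.051),"dot",toplane("top",230.3+0,231.3,0))
E
```

```text
[0.57516708 0.08922658] -5.385701620939441 [0.57020493 0.0360534 ] -6.080681635226819
gap tool x,y -0.05340000383498699 0.0006699528553096952
bowl [0.57576968 0.09154871 0.051     ] dot [0.56955253 0.0450344  0.        ]
```

>>> {"name": "servo_tool", "arguments": {
  "plan": [
    [-0.06,0,0,0,0,0,94],
    [-0.12,0.01,0,0,0,0,94],
    [-0.18,0.01,0,0,0,0,94],
    [-0.24,0.02,0,0,0,0,94],
    [-0.3,0.03,0,0,0,0,94],
    [-0.36,0.04,0,0,0,0,94],
    [-0.41,0.05,0,0,0,0,94],
    [-0.45,0.06,0,0,0,0,94],
    [-0.49,0.06,0,0,0,0,94],
    [-0.515,0.06,0,0,0,0,94],
    [-0.53,0.06,0,0,0,0,94],
    [-0.535,0.06,0,0,0,0,94]
  ]
}}

```text
time: 6.95
tool_pos: [0.5832, 0.1055, 0.0305]
ee_rot: [3.141, -0.0, 1.466]
wrist_force: [0.8, 2.4, -2.1]
width: 0.0936
finger_force: 1.0
```

```bash
python3 go.py .5775 .1042 .03 1.466; python3 - <<'E'
from h import *
t=snap("top","top2"); s=snap("scene","scene2")
cv2.imwrite("pics/t2c.png",cv2.resize(cv2.cvtColor(t[190:280,180:290],cv2.COLOR_RGB2BGR),None,fx=6,fy=6,interpolation=cv2.INTER_CUBIC))
E
```

```text
t 6.95 pos [0.5832 0.1055 0.0305] rot [ 3.1413 -0.0001  1.4657] F [ 0.7685  2.358  -2.0594] w 0.09359718793040828 ff 1.0151330824010074
shift [-0.0188 -0.0551  0.0053]
turn [ 0.0002 -0.     -0.0002]
```

View pics/t2c.png

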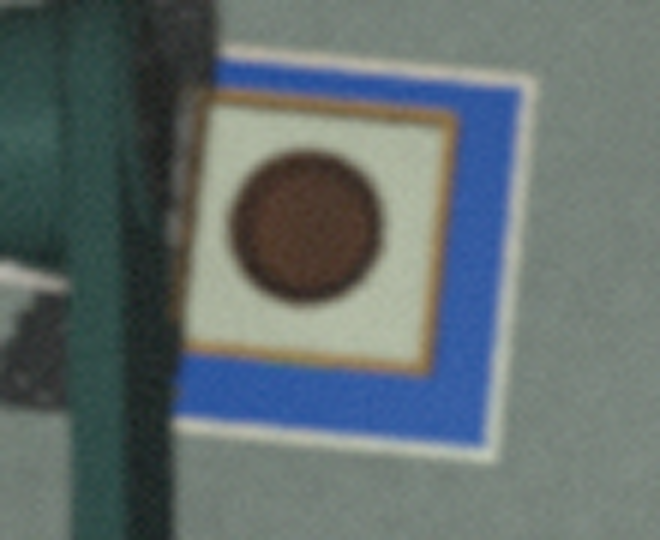

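The tray is on the mat, clearly nearly centred; I made a scaling slip in the lateral part (6 mm instead of 0.7 mm), so I measure it.

```bash
python3 - <<'E'
from h import *
def c(pts,z):
    return np.array([toplane("top",180+(x-2.5)/6,190+(y-2.5)/6,z)[:2] for x,y in pts])
T=c([(203,90),(457,112),(431,377),(177,350)],.04);M=np.array([.5703,.0361])
Mr=c([(536,76),(497,463)],0); print(Mr)
a=lambda q:np.degrees(np.arctan2(*((q[0]-q[3])+(q[1]-q[2]))[::-1]))
y=1.4657;X=np.array([np.cos(y),np.sin(y)]);Y=np.array([np.sin(y),-np.cos(y)])
b=toplane("top",180+(307-2.5)/6,190+(227-2.5)/6,.051)[:2]
for q in (T.mean(0),b): d=M-q; print(q,"gap",d@X,d@Y)
print(a(T), "mat from right edge",Mr.mean(0)+.09*X)
E
```

```text
[[ 0.65133993 -0.06311694]
 [ 0.47091532 -0.04499816]]
[0.57545101 0.03456863] gap 0.0009825627731169303 -0.005283230264479451
[0.57663651 0.03777833] gap -0.0023337910961699743 -0.006125490343376587
-5.089982894420943 mat from right edge [0.57056889 0.03544587]
```

>>> {"name": "servo_tool", "arguments": {
  "plan": [
    [0.1,0,0,0,0,0,94],
    [0.3,0,0,0,0,0,94],
    [0.3,0,-0.4,0,0,0,94],
    [0.3,0,-0.8,0,0,0,94],
    [0.3,0,-1,0,0,0,94]
  ]
}}

```text
time: 7.47
tool_pos: [0.5883, 0.1366, 0.1358]
ee_rot: [3.135, -0.001, 1.467]
wrist_force: [1.4, -0.3, 0.7]
width: 0.0936
finger_force: 0.0
```

>>> {"name": "servo_tool", "arguments": {
  "plan": [
    [-0.1,0.1,0,0,0,0.08,94],
    [-0.3,0.3,0,0,0,0.16,94],
    [-0.5,0.5,0,0,0,0.24,94],
    [-0.7,0.7,0,0,0,0.32,94],
    [-0.9,0.9,0,0,0,0.4,94],
    [-1,1,0,0,0,0.48,94],
    [-1,1,0,0,0,0.56,94],
    [-1,1,0,0,0,0.64,94],
    [-1,1,0,0,0,0.72,94],
    [-1,1,0,0,0,0.8,94],
    [-1,1,0,0,0,0.88,94],
    [-1,1,0,0,0,0.96,94]
  ]
}}

```text
time: 8.47
tool_pos: [0.6755, 0.026, 0.1308]
ee_rot: [3.141, -0.0, -0.04]
wrist_force: [0.4, -0.3, -0.3]
width: 0.0938
finger_force: 0.0
```

>>> {"name": "servo_tool", "arguments": {
  "plan": [
    [0,0,0,0,0,0.04,94],
    [0,0,0,0,0,0.04,94],
    [0,0,0,0,0,0.04,94]
  ]
}}

```text
time: 8.72
tool_pos: [0.6754, 0.026, 0.1307]
ee_rot: [3.141, -0.0, -0.095]
wrist_force: [0.1, 0.5, 0.1]
width: 0.0936
finger_force: 0.0
```

```bash
python3 go.py .6755 .0256 .03 -.105; python3 - <<'E'
from h import *
for u,v in((244,153),(243,145)): print(toplane("top",u,v,0),toplane("top",u,v,.1))
E
```

```text
t 8.7167 pos [0.6754 0.026  0.1307] rot [ 3.1412 -0.0004 -0.0947] F [0.0711 0.5488 0.0645] w 0.09355973169602803 ff 0.0
shift [0.0012 0.0037 1.0068]
turn [ 0.0002 -0.0002  0.0065]
[0.79390249 0.008156   0.        ] [ 7.66680503e-01 -5.15326505e-04  1.00000000e-01]
[0.81742212 0.01117969 0.        ] [0.78802328 0.0022285  0.1       ]
```

>>> {"name": "servo_tool", "arguments": {
  "plan": [
    [0,0,0.3,0,0,0.0065,94],
    [0,0,0.6,0,0,0.0065,94],
    [0,0,0.9,0,0,0.0065,94],
    [0,0,1,0,0,0.0065,94],
    [0,0,1,0,0,0.0065,94],
    [0,0,1,0,0,0.0065,94]
  ]
}}

```text
time: 9.22
tool_pos: [0.6754, 0.0257, 0.0307]
ee_rot: [3.142, 0.0, -0.106]
wrist_force: [0.7, 0.5, -0.0]
width: 0.0938
finger_force: 0.0
```

>>> {"name": "servo_tool", "arguments": {
  "plan": [
    [-0.08,0,0,0,0,0,94],
    [-0.16,0,0,0,0,0,94],
    [-0.22,0,0,0,0,0,94],
    [-0.25,0,0,0,0,0,94],
    [-0.27,0,0,0,0,0,94],
    [-0.29,0,0,0,0,0,94],
    [-0.31,0,0,0,0,0,94],
    [-0.33,0,0,0,0,0,94],
    [-0.345,0,0,0,0,0,94],
    [-0.355,0,0,0,0,0,94],
    [-0.36,0,0,0,0,0,94]
  ]
}}

```text
time: 10.13
tool_pos: [0.6404, 0.0294, 0.0313]
ee_rot: [-3.141, -0.003, -0.107]
wrist_force: [4.4, -0.7, 2.2]
width: 0.0941
finger_force: 2.3
```

>>> {"name": "servo_tool", "arguments": {
  "plan": [
    [0.1,0,0,0,0,0,94],
    [0.3,0,0,0,0,0,94],
    [0.3,0,-0.4,0,0,0,94],
    [0.3,0,-0.8,0,0,0,94],
    [0.3,0,-1,0,0,0,94]
  ]
}}

```text
time: 10.55
tool_pos: [0.6697, 0.0263, 0.1334]
ee_rot: [-3.141, -0.001, -0.107]
wrist_force: [0.8, 0.3, 2.0]
width: 0.0941
finger_force: 0.0
```

>>> {"name": "servo_tool", "arguments": {
  "plan": [
    [-0.1,0.3,-0.2,0,0,0,94],
    [-0.3,0.6,-0.4,0,0,0,94],
    [-0.6,1,-0.8,0,0,0,94],
    [-1,1,-0.9,0,0,0,94],
    [-1,1,-0.9,0,0,0,94]
  ]
}}

```text
time: 10.97
tool_pos: [0.5561, -0.064, 0.2235]
ee_rot: [3.141, -0.0, -0.11]
wrist_force: [0.5, -0.0, -0.4]
width: 0.0942
finger_force: 0.0
```

>>> {"name": "servo_tool", "arguments": {
  "plan": [
    [-0.4,0.4,0,0,0,0,94],
    [-0.8,0.8,0,0,0,0,94],
    [-1,1,0,0,0,0,94],
    [-1,1,0,0,0,0,94]
  ]
}}

```text
time: 11.3
tool_pos: [0.4446, -0.1525, 0.2198]
ee_rot: [3.142, 0.005, -0.11]
wrist_force: [0.1, 0.4, 0.2]
width: 0.094
finger_force: 0.0
```

```bash
python3 go.py .4176 -.1654 .225; python3 - <<'E'
from h import *
t=snap("top","top3"); s=snap("scene","scene3")
a=cv2.resize(cv2.cvtColor(t[185:305,180:340],cv2.COLOR_RGB2BGR),None,fx=5,fy=5,interpolation=cv2.INTER_CUBIC)
cv2.imwrite("pics/t3c.png",a)
E
```

```text
t 11.3 pos [ 0.4446 -0.1525  0.2198] rot [ 3.1415  0.0047 -0.1098] F [0.1242 0.4152 0.2359] w 0.0939616291899609 ff 0.0
shift [-0.2544  0.1578 -0.0507]
```

View pics/t3c.png

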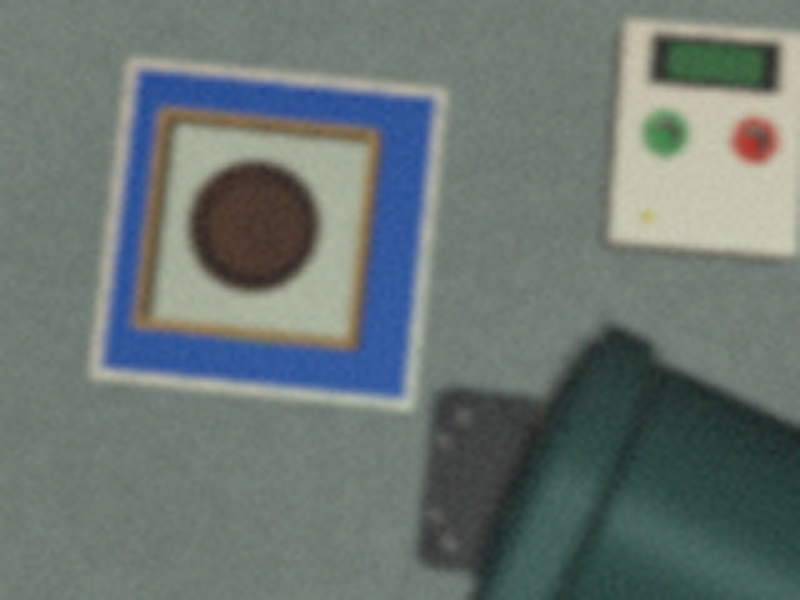

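```bash
python3 - <<'E'
from h import *
np.set_printoptions(precision=4,suppress=True)
def c(pts,z):
    return np.array([toplane("top",180+(x-2)/5,185+(y-2)/5,z)[:2] for x,y in pts])
T=c([(158,105),(383,130),(357,351),(132,328)],.04);M=c([(128,58),(449,90),(411,411),(91,380)],0)
a=lambda q:np.degrees(np.arctan2(*((q[0]-q[3])+(q[1]-q[2]))[::-1]))
print(T.mean(0),a(T),M.mean(0),a(M),T.mean(0)-M.mean(0),c([(255,227)],.051))
p=tri(("top",310.2,290.5),("scene",324.5,142.7)); print("handle top",p,"reproj",proj("top",p),proj("scene",p))
print("if .418,-.165,.145 scene:",proj("scene",[.418,-.165,.145]),proj("scene",[.418,-.165,.065]),proj("top",[.6168,-.1787,.055]),proj("scene",[.6168,-.1787,.055]))
E
python3 go.py .418 -.165 .225
```

```text
[0.57   0.0381] -6.091221269975078 [0.5697 0.0359] -6.106760319617628 [0.0004 0.0022] [[0.5697 0.0381]]
handle top [ 0.4176 -0.1637  0.1453] reproj [309.9038 290.7892] [324.2184 142.6791]
if .418,-.165,.145 scene: [323.7241 142.6041] [321.6549 170.8057] [311.7374 212.0735] [253.356  202.7977]
t 11.4 pos [ 0.4462 -0.1521  0.22  ] rot [-3.1409  0.0028 -0.1112] F [0.8199 0.7737 0.336 ] w 0.09405416466389616 ff 0.0
shift [-0.2661  0.1596 -0.0491]
```

>>> {"name": "servo_tool", "arguments": {
  "plan": [
    [-0.27,0.153,0,0,0,0,60],
    [-0.27,0.153,0,0,0,0,60],
    [-0.27,0.153,0.3,0,0,0,60],
    [-0.27,0.153,0.6,0,0,0,60],
    [-0.27,0.153,0.6,0,0,0,60],
    [-0.27,0.153,0.6,0,0,0,60]
  ]
}}

```text
time: 11.9
tool_pos: [0.4198, -0.162, 0.1586]
ee_rot: [-3.139, 0.005, -0.106]
wrist_force: [0.2, 1.0, -0.3]
width: 0.0608
finger_force: 0.0
```

```bash
python3 go.py .4178 -.1643 .107 -.11; python3 - <<'E'
from h import *
s=snap("scene","scene4")
cv2.imwrite("pics/s4c.png",cv2.resize(cv2.cvtColor(s[90:230,240:400],cv2.COLOR_RGB2BGR),None,fx=4,fy=4,interpolation=cv2.INTER_CUBIC))
E
```

```text
t 11.9 pos [ 0.4198 -0.162   0.1586] rot [-3.1387  0.0052 -0.1061] F [ 0.1536  1.0067 -0.2511] w 0.06083444775653963 ff 0.0
shift [-0.0145  0.0264  0.5158]
turn [-0.0018  0.0033  0.0025]
```

View pics/s4c.png

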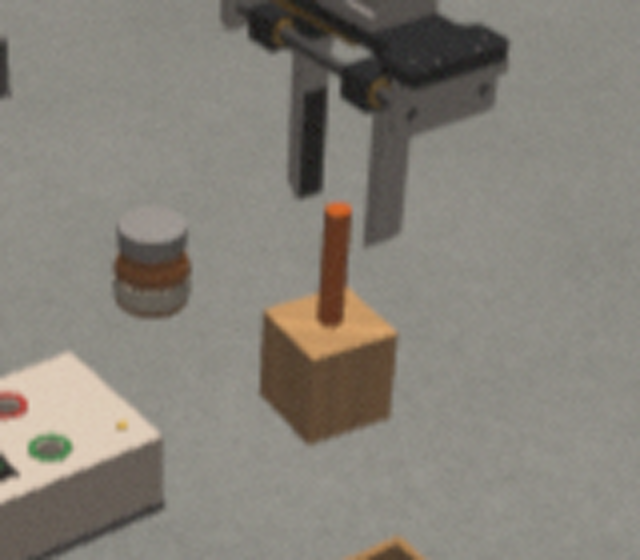

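The probe's handle (337,210 top) lies between the open fingers. Descend and grip.

>>> {"name": "servo_tool", "arguments": {
  "plan": [
    [-0.01,0.02,0.2,0,0,0,60],
    [-0.01,0.02,0.4,0,0,0,60],
    [-0.01,0.02,0.515,0,0,0,60],
    [-0.01,0.02,0.515,0,0,0,60],
    [-0.01,0.02,0.515,0,0,0,40],
    [-0.01,0.02,0.515,0,0,0,25],
    [-0.01,0.02,0.515,0,0,0,10],
    [-0.01,0.02,0.515,0,0,0,0],
    [-0.01,0.02,0.515,0,0,0,0],
    [-0.01,0.02,0.515,0,0,0,0],
    [-0.01,0.02,0.515,0,0,0,0],
    [-0.01,0.02,0.515,0,0,0,0]
  ]
}}

```text
time: 12.95
tool_pos: [0.4194, -0.1655, 0.1092]
ee_rot: [3.141, -0.0, -0.107]
wrist_force: [0.7, -0.1, 0.3]
width: 0.0157
finger_force: 30.0
```

>>> {"name": "servo_tool", "arguments": {
  "plan": [
    [0,0,0,0,0,0,0],
    [0,0,0,0,0,0,0],
    [0,0,0,0,0,0,0],
    [0,0,0,0,0,0,0]
  ]
}}

```text
time: 13.28
tool_pos: [0.4194, -0.1655, 0.1092]
ee_rot: [3.141, -0.0, -0.107]
wrist_force: [-0.9, 1.1, 2.2]
width: 0.0156
finger_force: 30.0
```

>>> {"name": "servo_tool", "arguments": {
  "plan": [
    [0,0,-0.15,0,0,0,0],
    [0,0,-0.3,0,0,0,0],
    [0,0,-0.45,0,0,0,0],
    [0,0,-0.6,0,0,0,0],
    [0,0,-0.8,0,0,0,0],
    [0,0,-1,0,0,0,0],
    [0,0,-1,0,0,0,0]
  ]
}}

```text
time: 13.87
tool_pos: [0.4211, -0.1663, 0.2129]
ee_rot: [3.139, -0.007, -0.107]
wrist_force: [1.0, -0.7, 1.0]
width: 0.0155
finger_force: 30.0
```

```bash
python3 go.py .6168 -.179 .21 -.107; python3 - <<'E'
from h import *
s=snap("scene","scene5");t=snap("top","top5")
a=cv2.resize(cv2.cvtColor(s[70:210,260:380],cv2.COLOR_RGB2BGR),None,fx=4,fy=4,interpolation=cv2.INTER_CUBIC)
cv2.imwrite("pics/s5c.png",a)
E
```

```text
t 13.8667 pos [ 0.4211 -0.1663  0.2129] rot [ 3.1389 -0.007  -0.1071] F [ 1.0372 -0.6925  0.9832] w 0.015483408128377651 ff 29.999948143959045
shift [ 1.9592 -0.083   0.0427]
turn [ 0.0017 -0.0045 -0.0001]
```

View pics/s5c.png

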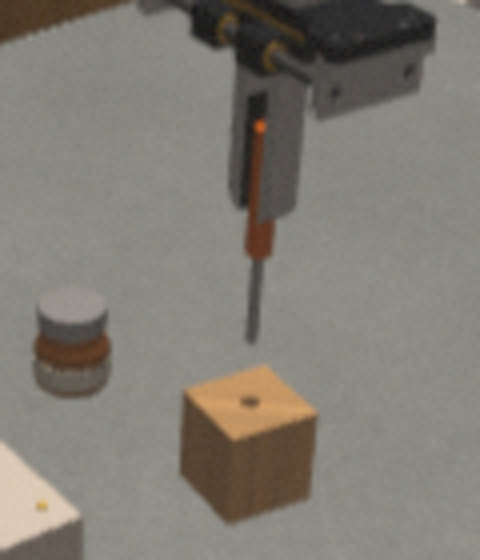

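>>> {"name": "servo_tool", "arguments": {
  "plan": [
    [0.3,-0.03,0,0,0,0,0],
    [0.6,-0.06,0,0,0,0,0],
    [0.9,-0.08,0,0,0,0,0],
    [1,-0.08,0,0,0,0,0],
    [1,-0.08,0,0,0,0,0]
  ]
}}

```text
time: 14.38
tool_pos: [0.52, -0.1678, 0.2058]
ee_rot: [-3.14, 0.005, -0.106]
wrist_force: [-0.3, 0.0, -0.7]
width: 0.0158
finger_force: 30.0
```

>>> {"name": "servo_tool", "arguments": {
  "plan": [
    [0.3,0,0,0,0,0,0],
    [0.6,0,0,0,0,0,0],
    [0.8,0,0,0,0,0,0],
    [0.96,0,0.1,0,0,0,0],
    [0.96,0,0.2,0,0,0,0],
    [0.96,0,0.3,0,0,0,0],
    [0.96,0,0.3,0,0,0,0],
    [0.96,0,0.3,0,0,0,0]
  ]
}}

```text
time: 15.05
tool_pos: [0.613, -0.1782, 0.1776]
ee_rot: [-3.141, 0.003, -0.108]
wrist_force: [0.1, 0.4, 0.1]
width: 0.0156
finger_force: 30.0
```

```bash
python3 go.py .6168 -.179 .18 -.107; python3 - <<'E'
from h import *
from scipy.spatial.transform import Rotation as Ro
s=snap("scene","scene6");t=snap("top","top6"); o=robot.get_obs()
R=Ro.from_euler("xyz",o["ee_rot"]).as_matrix()
print("pred tip",o["tool_pos"]+R@[0,0,.1042],proj("scene",o["tool_pos"]+R@[0,0,.1042]),"pred tip scene5",proj("scene",np.array([.4211,-.1663,.2129])+Ro.from_euler("xyz",[3.1389,-.007,-.1071]).apply([0,0,.1042])))
A=cv2.resize(cv2.cvtColor(s[120:235,200:300],cv2.COLOR_RGB2BGR),None,fx=5,fy=5,interpolation=cv2.INTER_CUBIC)
cv2.imwrite("pics/s6c.png",A)
E
```

```text
t 15.05 pos [ 0.613  -0.1782  0.1776] rot [-3.1408  0.0035 -0.1077] F [0.1431 0.3524 0.1097] w 0.01563030452376379 ff 29.999893605709076
shift [ 0.0384  0.0042 -0.0239]
turn [-0.0005  0.0022 -0.0004]
pred tip [ 0.61426636 -0.17852129  0.07553363] [254.04063676 195.22420081] pred tip scene5 [321.13039215 155.95159512]
```

View pics/s6c.png

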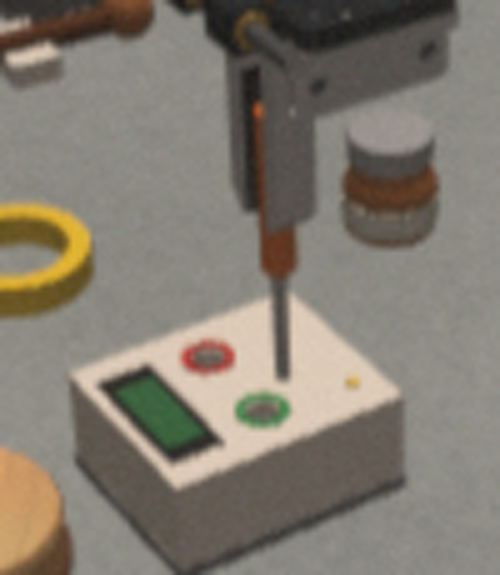

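The tip is at (283,381) and the green hole at (263,410), so a small correction is needed.

```bash
python3 - <<'E'
from h import *
np.set_printoptions(precision=4,suppress=True)
tp=toplane("scene",256.2,195.8,.0755);h=toplane("scene",252.2,201.6,.055);r=toplane("scene",200+206/5,120+355.5/5,.055)
print(tp,h,h-tp,"red",r,h-r)
print("pixel of shifts", proj("scene",[.613,-.178,.0755]),proj("scene",[.618,-.178,.0755]),proj("scene",[.613,-.173,.0755]))
# hole in top0 via dark+green ring extents, edges by saturation-weighted centroid
t=cv2.cvtColor(cv2.imread("pics/top3.png"),cv2.COLOR_BGR2RGB).astype(float)[203:222,303:321]
w=np.clip(t[...,1]-t[...,0]-12,0,None); ys,xs=np.mgrid[203:222,303:321]; u,v=(w*xs).sum()/w.sum(),(w*ys).sum()/w.sum(); print(u,v,toplane("top",u,v,.055))
# ring center from view: crop (665,133)/5
print(toplane("top",180+663/5,185+131/5,.055))
E
```

```text
[ 0.6117 -0.1738  0.0755] [ 0.6162 -0.1839  0.055 ] [ 0.0045 -0.0101 -0.0205] red [ 0.6125 -0.2321  0.055 ] [0.0037 0.0482 0.    ]
pixel of shifts [254.6319 195.1315] [252.8453 195.9793] [255.971 196.186]
312.342397336293 211.59544950055493 [ 0.6181 -0.1803  0.055 ]
[ 0.6191 -0.181   0.055 ]
```

>>> {"name": "servo_tool", "arguments": {
  "plan": [
    [0.07,0.045,0,0,0,0,0],
    [0.07,0.045,0.06,0,0,0,0],
    [0.07,0.045,0.12,0,0,0,0],
    [0.07,0.045,0.12,0,0,0,0],
    [0.07,0.045,0.12,0,0,0,0],
    [0.07,0.045,0.12,0,0,0,0]
  ]
}}

```text
time: 15.65
tool_pos: [0.6214, -0.1836, 0.1666]
ee_rot: [-3.141, 0.001, -0.107]
wrist_force: [-0.8, -0.1, -0.7]
width: 0.0157
finger_force: 30.0
```

```bash
python3 go.py .617 -.1815 .16 -.107; python3 - <<'E'
from h import *
s=snap("scene","scene7")
x=lambda a:cv2.resize(cv2.cvtColor(a,cv2.COLOR_RGB2BGR),None,fx=10,fy=10,interpolation=cv2.INTER_CUBIC)
t=snap("top","top7")
cv2.imwrite("pics/s7c.png",np.hstack([x(s[170:215,230:270]),x(t[195:240,300:340])]))
E
```

```text
t 15.65 pos [ 0.6214 -0.1836  0.1666] rot [-3.1413  0.0006 -0.1071] F [-0.8078 -0.1161 -0.71  ] w 0.015668234375731456 ff 29.999881982803345
shift [-0.046  -0.0157  0.0663]
turn [-0.0002  0.0004 -0.0001]
```

View pics/s7c.png

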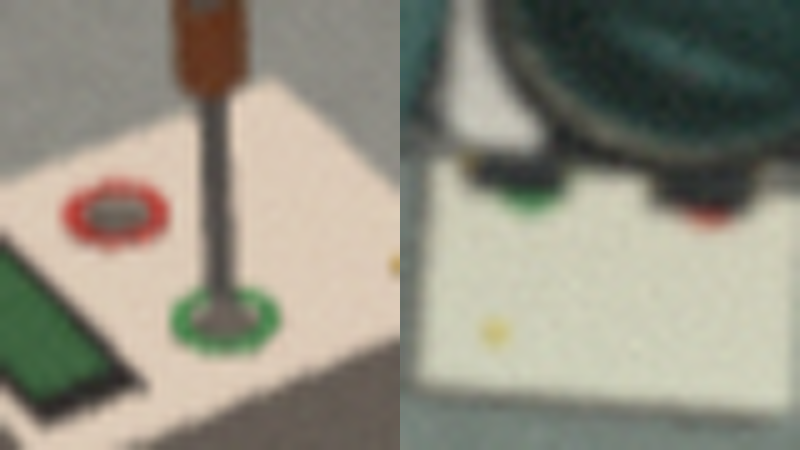

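The shaft stands over the green ring's hole (tip 221,303; hole centre 225,319, tip still ~7 mm above), within about 1.5 mm once the parallax is allowed for. Descend.

>>> {"name": "servo_tool", "arguments": {
  "plan": [
    [-0.015,0.002,0,0,0,0,0],
    [-0.015,0.002,0.04,0,0,0,0],
    [-0.015,0.002,0.09,0,0,0,0],
    [-0.015,0.002,0.14,0,0,0,0],
    [-0.015,0.002,0.19,0,0,0,0],
    [-0.015,0.002,0.24,0,0,0,0],
    [-0.015,0.002,0.28,0,0,0,0],
    [-0.015,0.002,0.28,0,0,0,0],
    [-0.015,0.002,0.28,0,0,0,0]
  ]
}}

```text
time: 16.5
tool_pos: [0.6198, -0.1836, 0.1384]
ee_rot: [-3.141, 0.001, -0.107]
wrist_force: [0.2, -0.0, 0.6]
width: 0.0157
finger_force: 30.0
```

>>> {"name": "servo_tool", "arguments": {
  "plan": [
    [0,0,0.02,0,0,0,0],
    [0,0,0.04,0,0,0,0],
    [0,0,0.06,0,0,0,0],
    [0,0,0.06,0,0,0,0],
    [0,0,0.06,0,0,0,0]
  ]
}}

```text
time: 16.92
tool_pos: [0.6203, -0.1838, 0.1335]
ee_rot: [3.141, -0.001, -0.107]
wrist_force: [-0.2, -0.5, 0.8]
width: 0.0153
finger_force: 30.0
```

>>> {"name": "servo_tool", "arguments": {
  "plan": [
    [0,0,0.015,0,0,0,0],
    [0,0,0.025,0,0,0,0],
    [0,0,0.025,0,0,0,0],
    [0,0,0.025,0,0,0,0]
  ]
}}

```text
time: 17.25
tool_pos: [0.6203, -0.1838, 0.1309]
ee_rot: [3.141, -0.001, -0.107]
wrist_force: [0.1, -0.5, 3.0]
width: 0.0152
finger_force: 30.0
```

>>> {"name": "servo_tool", "arguments": {
  "plan": [
    [0,0,0.01,0,0,0,0],
    [0,0,0.02,0,0,0,0],
    [0,0,0.02,0,0,0,0],
    [0,0,0.02,0,0,0,0]
  ]
}}

```text
time: 17.58
tool_pos: [0.6202, -0.1838, 0.1288]
ee_rot: [3.141, -0.001, -0.107]
wrist_force: [-0.4, 0.0, 3.8]
width: 0.0152
finger_force: 30.0
```

>>> {"name": "servo_tool", "arguments": {
  "plan": [
    [0,0,0.01,0,0,0,0],
    [0,0,0.015,0,0,0,0],
    [0,0,0.015,0,0,0,0],
    [0,0,0.015,0,0,0,0]
  ]
}}

```text
time: 17.92
tool_pos: [0.6203, -0.1838, 0.1281]
ee_rot: [3.141, -0.001, -0.107]
wrist_force: [-1.0, 0.4, 6.2]
width: 0.0154
finger_force: 30.0
```

>>> {"name": "servo_tool", "arguments": {
  "plan": [
    [0,0,0.01,0,0,0,0],
    [0,0,0.01,0,0,0,0],
    [0,0,0.01,0,0,0,0],
    [0,0,0.01,0,0,0,0],
    [0,0,0.01,0,0,0,0],
    [0,0,0.01,0,0,0,0]
  ]
}}

```text
time: 18.42
tool_pos: [0.6204, -0.1838, 0.128]
ee_rot: [3.141, -0.002, -0.107]
wrist_force: [-1.1, 1.1, 8.4]
width: 0.0155
finger_force: 30.0
```

```bash
python3 - <<'E'
from h import *
s=snap("scene","scene8")
cv2.imwrite("pics/s8c.png",cv2.resize(cv2.cvtColor(s[110:340,200:430],cv2.COLOR_RGB2BGR),None,fx=2.6,fy=2.6,interpolation=cv2.INTER_CUBIC))
E
```

```text
(no output)
```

View pics/s8c.png

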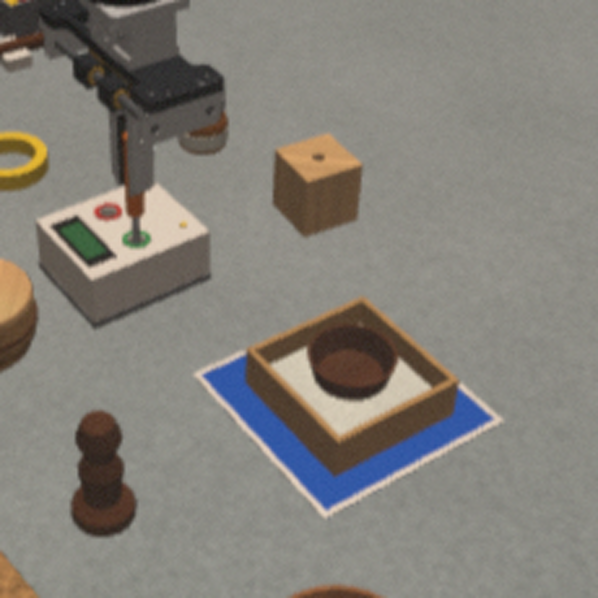

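The probe is in the green-ringed hole (136,238) with the button on its stop. The tray is centred on the mat and the other things are untouched.

```bash
python3 -c "
from bench import robot
print(robot.close_job())"
```

```text
the job is handed in; nothing more can be done
None
```

The job is handed in at about 18.5 s of the 72 s allowed: by my camera measurement the tray sits about 2 mm from the mat's centre, and the gripped probe is holding the green button on its stop (wrist force about 8 N). I never went near the red hole, and no verdict came back.

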